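Scrub out the clamp-lid jar

ROBOT

A 6-joint arm with a two-finger parallel gripper is mounted at the origin on the work surface. World frame = base frame: x ahead of the robot, y to its left, z up, the work surface at z = 0. Lengths are in m, angles in degrees, forces in N, time in s.
With the tool pointing down it reaches from about 0.4 to 0.825 m from the base axis. Payload 7 kg.
Tool frame: the origin (TCP) lies between the finger pads; the fingertips stand 22 mm ahead of it and the grasp point (between the pads) lies 3 mm ahead of it; z points along the fingers, y is the direction in which the jaws open and shut (so a half turn about z gives the same grasp; the last joint's range is limited). The gripper opens to 88 mm and grips with 3 to 60 N. Pads are 19 mm wide; open, the fingers measure 130 mm over their backs; the gripper's body (78 mm by 193 mm) begins 47 mm behind the grasp point.
Start: joints at [-56.259, 20.546, 0.682, 0, -70.136, -16.507], TCP at [0.2, -0.645, 0.249] pointing down, gripper open.
Joint ranges: [-176.03, 176.03], [-82.01, 121.73], [-58.28, 71.71], [-173.87, 95.51], [-174.79, -0.11], [-173.66, 173.66]. Speed limits (degrees/s): [136.94, 136.94, 172.46, 180, 180, 180].

INTERFACE

Orientations are given as [roll, pitch, yaw] about the fixed x, y, z axes, in that order (R = Rz(yaw) Ry(pitch) Rx(roll)).
In Python, from plant import telemetry, cams, r gives the robot as it stands.
- The arm moves only by the tool carry_out, never from a script. Its argument "commands" is one flat list of numbers, 5 for each row, row after row: the shift along the world's x, y, z as a fraction of full scale, then the turn about the world's z as a fraction of full scale, then the gripper's target within -1 to 1 (shut at 1, half-way at 0, fully open at -1). In form: [x, y, z, turn, claw, x, y, z, turn, claw, ...]. A call has 1 to 8 rows; each row shifts and turns the commanded pose from where the row before left it; what a row does not reach is not made up. Full scale, the value 1, is 0.04 m for a shift and 4 degrees for a turn. A row lasts 1/10 s, in which the tool goes at most 50 mm and 8.59 degrees, less where a joint would pass 70% of its speed; a pose out of reach is approached as far as the arm can. A call with a number of a shift or a turn outside -1 to 1 is refused whole. A call with a gripper value outside its range is refused whole. The fingers move at their own pace and stop on an object; "grip_force" is the grip in N (left out, the last holds). Time passes only in rows, so rows that do not move let the fingers close. It gives the time, the measured TCP pose, the force and the opening at its end, in the units of the state.
- telemetry.get_state(): the state, without advancing time (a new reading comes with each control period).
- cams.capture(name): name is "side" or "top"; returns a dict with "frame" (400x640x3 uint8, red, green, blue), "camera_matrix" (3x3 intrinsics, pixels), "k1" (the pictures are not rectified: a ray, as slopes to the right and down, at radius r is drawn at 1 + k1 r^2 times it, then the intrinsics apply), "camera_from_world" (4x4, takes a point from world to camera coordinates). Camera axes: x right, y down, z forward; pixel columns grow to the right and rows downward; lengths in m; the calibration is good to about 2 mm. A picture is of the moment at which its call begins. There is no depth.
- r.close_job(): hands the job in, once; it reports no verdict.
The state is a dict: "time_s": time; "joints": joint angles; "qd": joint speeds; "joint_torque": joint torques, N m; "tcp_pos": TCP position; "eef_rot": TCP orientation; "contact_force": force on the tool from outside, world axes, zero at the start; "moment": the same for the moment, N m; "gripper_width": finger opening in m.
Only numpy, scipy, OpenCV 4.12 (cv2) and the standard library are available. Lean on these libraries where they do the work, as an engineer would, in place of code of your own. Each camera call takes 0.05 s, during which the arm holds its last target. There are 200 camera calls.

TASK

The glass jar wants scrubbing out: lift the steel funnel off its mouth and stand it upright, spout down, on the flat baking tray. Then take the long bottle brush out of its crock and scrub inside the jar with three full up-and-down strokes, each from the bottom of the jar until the lower end of the bristles is more than halfway up. Finally put the brush back in its crock, bristles down, leaving jar and crock standing where they were and the pot, bottle and spoon undisturbed.

Things in the scene. Friction and masses are not known exactly. Their poses are not given: they have to be found in the camera images.
- jar: straight glass jar, loose, 0.6 kg, outer diameter 96 mm (all sizes in mm), inner 88, height 125, inner floor 5 up; origin under its centre, z up. Its round lid (diameter 92, 8 thick) is fixed open on the jar's own -x side: hinged 56 from the axis at rim height, leaning outward 30 degrees from upright, up to 218 above the table and 112 from the axis; thin wire clamp outside on +x
- jar_mouth (a point): centre of the jar's mouth, at rim height (125 mm above its underside)
- jar_floor (a point): centre of the jar's inner floor (5 mm above its underside)
- funnel: steel funnel, loose, 0.15 kg, 71 mm high: spout diameter 60, 35 long; flat shoulder diameter 100, 35 to 39 up; wall flaring to diameter 112. Origin: centre of the spout's lower end, z up. At the start the shoulder rests on the jar's rim, spout inside, so the brush cannot pass: lift straight up. A bar handle, 12 wide, 14 high, sticks out along its +x, 52 to 102 from the axis, its middle 58 up
- funnel_handle (a point): middle of the funnel's bar handle, 80 mm along +x from its axis, 58 mm above the spout's end
- brush: long bottle brush, loose, 90 g, 190 mm long, stands bristles down in the crock. Origin at the centre of the flat lower end of the bristles, z along the brush towards the handle. Stiff bristle cylinder diameter 58 from 0 to 62, thin stem to 105, round wooden handle diameter 20 from 105 to 190
- brush_grip (a point): point on the axis of the brush's wooden handle, 165 mm above the bristles' lower end
- crock: white ceramic crock that holds the brush, loose, 0.6 kg, outer diameter 82 mm, inner diameter 72, height 95, inner floor 6 above its underside; origin under its centre
- crock_floor (a point): centre of the crock's inner floor (6 mm above its underside)
- tray: flat square aluminium baking tray, fixed, 180 x 180 mm, rim 12 high and 4 thick, inner floor 4 above the table; origin under its centre, x and y along its sides
- pot: bystander: open steel pot, diameter 156 mm, height 100, two loop handles along its y reaching 102 from the axis; origin under its centre
- bottle: bystander: green glass bottle, diameter 66 mm, about 200 high; origin under its centre
- spoon: bystander: wooden spoon, 200 mm long, lying flat along its x; origin under its middle
Not all that is in view belongs to the job. Leave any yellow look-alike of the brush alone. Leave any purple look-alike of the jar alone.

How it is judged (in metres and radians):
On the way, in this order (a step that is already met when the one before it is completed fails the run):
1. the funnel stands upright on the tray, let go (height (world z) of funnel below 0.015 m and angle between funnel's own z axis and vertical below 0.15 rad and x of funnel in the frame of tray between -0.075 and 0.075 m and y of funnel in the frame of tray between -0.075 and 0.075 m and contact force between the fingers and funnel below 0.1 N), for 0.2 s.
2. first stroke, down: the bristles' lower end is inside the jar within 20 mm of its inner floor (horizontal distance between brush and jar_floor below 0.044 m and z of brush in the frame of jar_floor below 0.02 m), for 0.04 s.
3. first stroke, up: the bristles' lower end is more than 60 mm above the inner floor, still over or in the jar (horizontal distance between brush and jar_floor below 0.044 m and z of brush in the frame of jar_floor above 0.06 m), for 0.04 s.
4. second stroke, down: the bristles' lower end is inside the jar within 20 mm of its inner floor (all of step 2), for 0.04 s.
5. second stroke, up: the bristles' lower end is more than 60 mm above the inner floor, still over or in the jar (all of step 3), for 0.04 s.
6. third stroke, down: the bristles' lower end is inside the jar within 20 mm of its inner floor (all of step 4), for 0.04 s.
7. third stroke, up: the bristles' lower end is more than 60 mm above the inner floor, still over or in the jar (all of step 5), for 0.04 s.
At the end, for the whole second after the job is handed in: brush released, bristles down in the crock (end under 25 mm up, tilt under 0.5 rad); funnel upright (0.15 rad), spout on the tray within 75 mm of its centre along each side; jar and crock upright (0.1 rad) within 50 mm of their starts; brush and funnel at rest (z of brush in the frame of crock below 0.025 m and horizontal distance between brush and crock_floor below 0.036 m and angle between brush's own z axis and vertical below 0.5 rad and linear speed of each of brush, funnel below 0.03 m/s and x of funnel in the frame of tray between -0.075 and 0.075 m and y of funnel in the frame of tray between -0.075 and 0.075 m and height (world z) of funnel below 0.015 m and angle between funnel's own z axis and vertical below 0.15 rad and angle between each of jar, crock's own z axis and vertical below 0.1 rad and distance of each of jar, crock from where it was at the start of the episode below 0.05 m); the robot touches nothing.
It fails at once if the jar is tipped by more than 0.4 rad (angle between jar's own z axis and vertical above 0.4 rad).
It fails at once if the crock is tipped by more than 0.4 rad (angle between crock's own z axis and vertical above 0.4 rad).
It fails at once if the pot, the bottle or the spoon is moved by more than 30 mm (distance of any of pot, bottle, spoon from where it was at the start of the episode above 0.03 m).
It also fails if it takes over 72 s, if anything falls off the work surface, if the arm or the gripper's body presses on something with over 40 N, if the wrist force passes 120 N, or if a joint passes its speed limit or range.

## Working session

There is one attempt and no reset: what is moved stays moved. The work goes in short steps, Python scripts to look and compute and a tool call to move; the robot and the scene stay as the last step left them, time stands still between calls to the robot, and variables do not carry over. Pictures are saved under pics/ and viewed, about 8 in all and at most 12, crops included, and the job is handed in when it is done.

Besides the shell and the picture viewer there is one more tool, called after "Emit:" as name(argument=value, ...) on one line, values as JSON. carry_out: Moves the arm, as the interface text tells. Shift numbers are shares of 0.04 m and turn numbers shares of 4 degrees, none past 1 either way. Its arguments: {"type":"object","properties":{"commands":{"type":"array"},"grip_force":{"type":"number"}},"required":["commands"]}

```bash
ls; mkdir -p pics
cat > h.py <<'E'
import numpy as np, cv2
from plant import telemetry, cams, r
def shot(n,fn=None):
    d=cams.capture(n)
    if fn: cv2.imwrite('pics/'+fn,d['frame'][:,:,::-1])
    return d
def ray(d,u,v):
    K=np.array(d['camera_matrix']);T=np.array(d['camera_from_world'])
    p=np.linalg.inv(K)@[u,v,1.];p=p[:2];q=p.copy()
    for _ in range(20): q=p/(1+d['k1']*(q@q))
    R=T[:3,:3];return -R.T@T[:3,3],R.T@np.array([q[0],q[1],1])
def onz(d,u,v,z):
    c,w=ray(d,u,v);return c+w*(z-c[2])/w[2]
def proj(d,P):
    T=np.array(d['camera_from_world']);p=T[:3,:3]@np.array(P)+T[:3,3];s=p[:2]/p[2]
    s=s*(1+d['k1']*(s@s));return (np.array(d['camera_matrix'])@[s[0],s[1],1])[:2]
def tri(d1,p1,d2,p2):
    a,u=ray(d1,*p1);b,v=ray(d2,*p2)
    t=np.linalg.lstsq(np.stack([u,-v],1),b-a,rcond=None)[0]
    return (a+t[0]*u+b+t[1]*v)/2, np.linalg.norm(a+t[0]*u-b-t[1]*v)
E
python3 - <<'E'
from h import *
for n in('side','top'):
    d=shot(n,n+'0.png');c,w=ray(d,320,200);print(n,c.round(3),(w/np.linalg.norm(w)).round(3),d['k1'],d['camera_matrix'][0][0])
print(telemetry.get_state())
E
```

```text
pics
side [0.522 0.77  0.799] [ 0.041 -0.734 -0.678] -0.00045683921643058836 455.3705738209442
top [4.720e-01 1.000e-03 1.162e+00] [ 0.095  0.01  -0.995] -0.07583046371060688 399.25761076759727
{'time_s': 0.1, 'joints': array([-5.62612252e+01,  2.05872757e+01,  6.38819331e-01, -1.75235277e-02,
       -7.01373045e+01, -1.65089515e+01]), 'qd': array([-0.02841109, -0.16385721,  0.15151408,  0.12559052, -0.01212975,
       -0.06780055]), 'joint_torque': array([-1.43507634e-03, -5.84161806e+01,  2.93752187e+01,  7.01548889e+00,
        1.02209556e-02, -3.28755220e-05]), 'tcp_pos': array([ 0.19981139, -0.64431347,  0.24771611]), 'eef_rot': array([ 1.79913093e+02, -8.57742790e-03, -1.62776136e+02]), 'contact_force': array([-0.1254792 , -0.57753489,  1.12354252]), 'moment': array([ 0.00113273,  0.08651595, -0.02238142]), 'gripper_width': 0.08750240112230966}
```

View pics/top0.png

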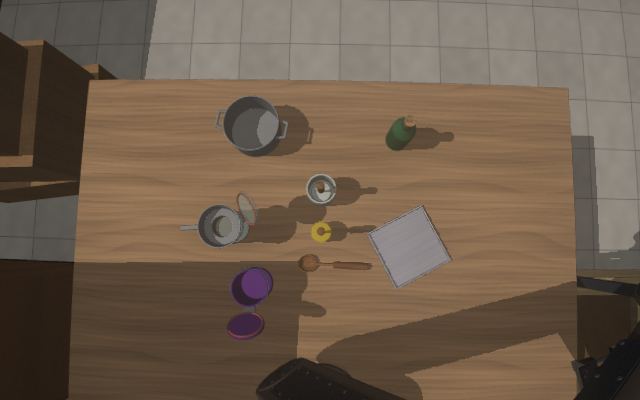

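View pics/side0.png

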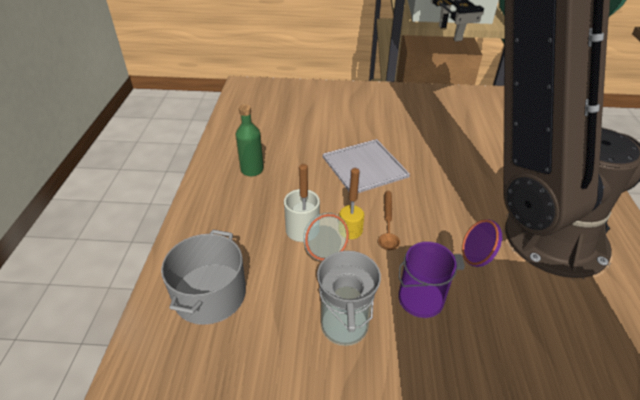

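The top view has +x up and +y left. The jar with funnel is at (222,227), its handle points left to (181,228) and the lid is at (247,209). The crock is at (321,189) and the tray at (410,247). A yellow decoy stands at (321,232), the spoon lies at (335,264) and the purple decoy is at (250,290). Next, close crops for measuring.

Run:
```python
from h import *
t=cv2.imread('pics/top0.png');s=cv2.imread('pics/side0.png')
a=cv2.resize(t[160:260,170:350],None,fx=4,fy=4,interpolation=cv2.INTER_CUBIC)
cv2.imwrite('pics/ct.png',a)
b=cv2.resize(s[155:345,270:400],None,fx=3,fy=3,interpolation=cv2.INTER_CUBIC);cv2.imwrite('pics/cs.png',b)
```

```text
(no output)
```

View pics/ct.png

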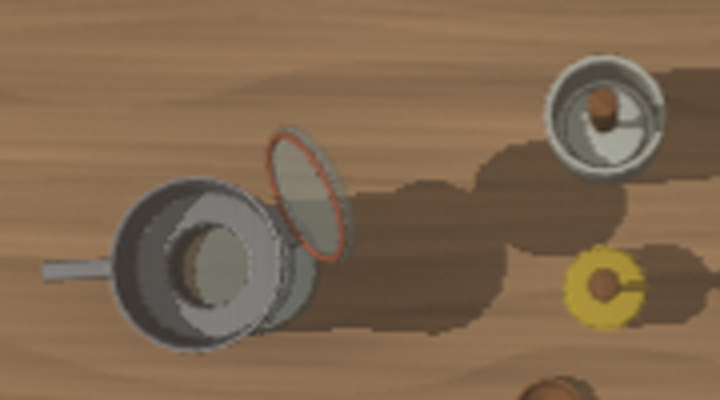

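View pics/cs.png

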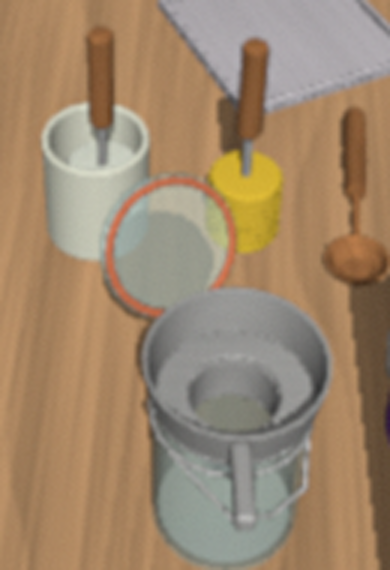

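Run:
```python
from h import *
np.set_printoptions(precision=4,suppress=True)
t=shot('top');s=shot('side')
print('funnel top',onz(t,219.2,226.2,.161),'side',onz(s,270+236/3,155+367/3,.161))
print('diam',onz(t,170+110/4,226.2,.161),onz(t,170+283/4,226.2,.161))
print('handle tip',onz(t,180.75,227.5,.155),'root',onz(t,170+108/4,160+268/4,.155),'side tip',onz(s,270+244/3,155+518/3,.148))
print('crock rim',onz(t,321.2,189.6,.095),'side',onz(s,270+96/3,155+147/3,.095))
print('brush top',onz(t,320.75,185,.196),tri(t,(320.75,185),s,(303.3,164.7)))
print('handle bottom side z111',onz(s,303.5,198,.111), 'top', onz(t,170+604/4,160+122/4,.111))
im=t['frame'];hsv=cv2.cvtColor(im,cv2.COLOR_RGB2HSV)
m=((hsv[:,:,1]<50)&(hsv[:,:,2]>90)).astype('u1')*255
m[:, :360]=0;m[:,470:]=0;m[:190]=0;m[300:]=0
c=max(cv2.findContours(m,0,2)[0],key=cv2.contourArea)
R=cv2.minAreaRect(c);B=cv2.boxPoints(R);P=np.array([onz(t,*b,.012) for b in B]);print(R,P,P.mean(0),np.linalg.norm(P-np.roll(P,1,0),axis=1))
print('lid top', onz(t,170+285/4,160+125/4,.21))
for n,p in dict(spoonL=(300,263),spoonR=(371,266),bottle=(409,121)).items(): print(n,onz(t,*p,.01 if 'sp' in n else .2))
print('yellow',onz(t,321,232,.062))
```

```text
funnel top [0.4955 0.2634 0.161 ] side [0.4983 0.2745 0.161 ]
diam [0.4942 0.319  0.161 ] [0.4968 0.2087 0.161 ]
handle tip [0.4899 0.3643 0.155 ] root [0.4922 0.3221 0.155 ] side tip [0.492  0.3652 0.148 ]
crock rim [0.6017 0.0088 0.095 ] side [0.6042 0.0244 0.095 ]
brush top [0.6007 0.0094 0.196 ] (array([0.6007, 0.0094, 0.1961]), np.float64(0.00011982355844185098))
handle bottom side z111 [0.6007 0.0216 0.111 ] top [0.5973 0.0092 0.111 ]
((408.51953125, 246.72982788085938), (63.595699310302734, 62.921417236328125), 62.52556610107422) [[ 0.4889 -0.1217  0.012 ]
 [ 0.576  -0.2829  0.012 ]
 [ 0.4151 -0.3679  0.012 ]
 [ 0.3304 -0.2074  0.012 ]] [ 0.4526 -0.245   0.012 ] [0.1803 0.1832 0.182  0.1815]
lid top [0.5798 0.2007 0.21  ]
spoonL [0.3994 0.0655 0.01  ]
spoonR [ 0.3952 -0.1376  0.01  ]
bottle [ 0.7649 -0.206   0.2   ]
yellow [0.4884 0.0071 0.062 ]
```

Emit:
carry_out(commands=[0.7,0.7,0.7,1,-1,0.7,0.9,0.7,1,-1,0.7,1,0,1,-1,0.7,1,0,1,-1,0.7,1,0,1,-1,0.7,1,0,1,-1,0.7,1,0,1,-1,0.7,1,0,1,-1], grip_force=60)

```text
time_s: 1.0
tcp_pos: [0.4228, -0.3412, 0.3029]
eef_rot: [-180.0, 0.0, -130.6]
contact_force: [0.9, -1.8, 0.0]
gripper_width: 0.0879
```

Emit:
carry_out(commands=[0.7,1,0,1,-1,0.7,1,0,1,-1,0,1,0,1,-1,0,1,0,1,-1,0,1,0,1,-1,0,1,0,1,-1,0,1,0,1,-1,0,1,0,1,-1])

```text
time_s: 1.8
tcp_pos: [0.4777, -0.0215, 0.3029]
eef_rot: [-180.0, 0.0, -98.6]
contact_force: [0.6, 0.2, -0.5]
gripper_width: 0.0872
```

Emit:
carry_out(commands=[0,1,0,1,-1,0,1,0,1,-1,0,1,0,1,-1,0,1,0,0,-1,0,1,0,0,-1,0,1,0,0,-1,0,1,0,0,-1,0,0,0,0,-1])

```text
time_s: 2.6
tcp_pos: [0.478, 0.2607, 0.3019]
eef_rot: [180.0, -0.0, -86.6]
contact_force: [-0.1, -1.2, -0.4]
gripper_width: 0.0878
```

Emit:
carry_out(commands=[0.3,1,0,0,-1,0,1,0,0,-1,0,0.06,-1,0,-1,0,0,-1,0,-1,0,0,-0.8,0,-1,0,0,0,0,-1])

```text
time_s: 3.2
tcp_pos: [0.488, 0.3371, 0.186]
eef_rot: [179.6, -0.3, -86.8]
contact_force: [-0.9, -0.7, 0.4]
gripper_width: 0.0878
```

Run:
```python
from h import *
s=shot('side');print(telemetry.get_state()['tcp_pos'])
t=shot('top')
a=cv2.resize(s['frame'][180:380,270:470],None,fx=2,fy=2)[:,:,::-1];b=cv2.resize(t['frame'][130:330,140:340],None,fx=2,fy=2)[:,:,::-1]
cv2.imwrite('pics/g.png',np.hstack([a,b]))
```

```text
[0.48945398 0.33819899 0.18919523]
```

View pics/g.png

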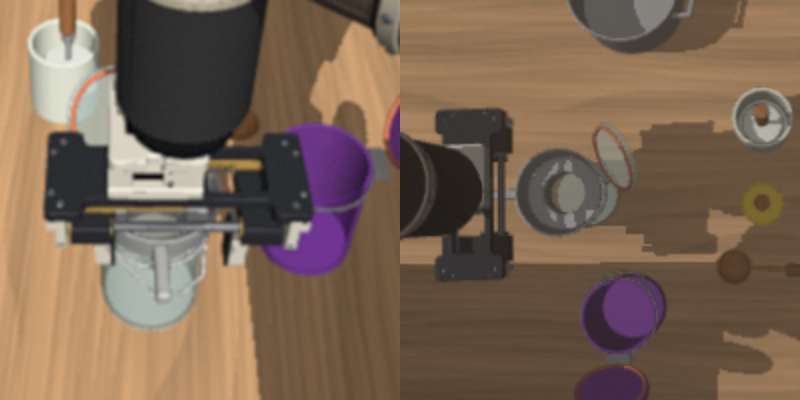

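The handle lies between the fingers: in the side half the fingers are at x≈105 and 238 and the handle at 162. The purple jar is clear, so I descend, grip and lift.

Emit:
carry_out(commands=[0.05,0.1,-0.5,0,-1,0,0,-0.45,0,-1,0,0,0,0,-1,0,0,0,0,1,0,0,0,0,1,0,0,0,0,1,0,0,0,0,1,0,0,0,0,1])

```text
time_s: 4.1
tcp_pos: [0.4922, 0.3435, 0.1532]
eef_rot: [-180.0, 0.0, -86.8]
contact_force: [-0.2, 0.7, 0.6]
gripper_width: 0.0531
```

Emit:
carry_out(commands=[0,0,0,0,1,0,0,0,0,1,0,0,0,0,1])

```text
time_s: 4.4
tcp_pos: [0.4921, 0.3433, 0.1527]
eef_rot: [180.0, -0.0, -86.8]
contact_force: [0.0, 0.7, 0.1]
gripper_width: 0.0293
```

Emit:
carry_out(commands=[0,0,0,0,1,0,0,0,0,1,0,0,0,0,1,0,0,0,0,1,0,0,0.2,0,1,0,0,0.3,0,1,0,0,0.5,0,1,0,0,0,0,1])

```text
time_s: 5.2
tcp_pos: [0.4935, 0.3446, 0.1965]
eef_rot: [-179.8, 0.2, -86.7]
contact_force: [0.8, 0.6, -0.4]
gripper_width: 0.0116
```

Run:
```python
from h import *
s=shot('side');st=telemetry.get_state();print(st['tcp_pos'],st['contact_force'],st['gripper_width'])
cv2.imwrite('pics/l.png',cv2.resize(s['frame'][150:360,250:450],None,fx=2.5,fy=2.5)[:,:,::-1])
```

```text
[0.49280186 0.34416779 0.19491098] [ 0.49900319  0.35351688 -2.06743822] 0.011270236683709127
```

View pics/l.png

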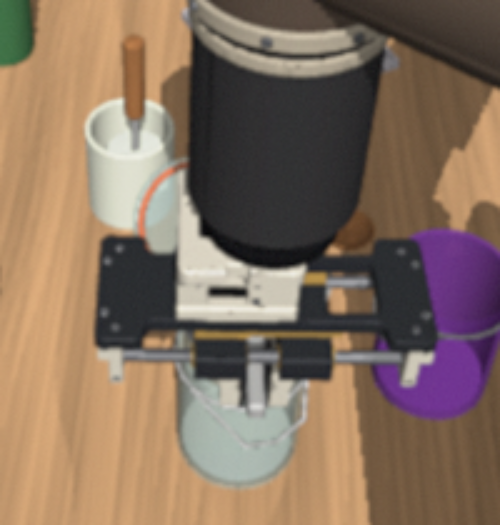

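The funnel is held (−2 N, width 11 mm) and the jar is standing. I lift it high and carry it to the tray.

Emit:
carry_out(commands=[0,0,0.5,0,1,0,0,0.8,0,1,0,0,0.8,0,1,0,0,0.8,0,1,0,-0.3,0.5,0,1,-0.1,-0.6,0,0,1,-0.1,-0.8,0,0,1,-0.1,-0.8,0,0,1])

```text
time_s: 6.05
tcp_pos: [0.4795, 0.2424, 0.3282]
eef_rot: [179.9, -0.0, -86.7]
contact_force: [0.8, -0.7, -1.6]
gripper_width: 0.0113
```

Emit:
carry_out(commands=[-0.1,-0.8,0,0,1,-0.1,-0.8,0,0,1,-0.1,-0.8,0,0,1,-0.1,-0.8,0,0,1,-0.1,-0.8,0,0,1,-0.1,-0.8,0,0,1,-0.1,-0.8,0,0,1,-0.1,-0.8,0,0,1])

```text
time_s: 6.85
tcp_pos: [0.4473, -0.0139, 0.3285]
eef_rot: [180.0, 0.0, -86.8]
contact_force: [0.3, -0.8, -0.9]
gripper_width: 0.0114
```

Emit:
carry_out(commands=[0,-0.8,0,0,1,0,-0.8,0,0,1,0,-0.8,0,0,1,0,-0.6,0,0,1,0,-0.4,0,0,1,0,0,0,0,1,0,0,0,0,1])

```text
time_s: 7.55
tcp_pos: [0.4477, -0.1487, 0.3283]
eef_rot: [180.0, 0.0, -86.8]
contact_force: [0.4, 0.5, -0.6]
gripper_width: 0.0113
```

Run:
```python
from h import *
s=shot('side','sb.png');t=shot('top');st=telemetry.get_state();print(st['tcp_pos'],st['contact_force'],st['gripper_width'])
a=cv2.resize(s['frame'][50:250,240:440],None,fx=2,fy=2)[:,:,::-1];b=cv2.resize(t['frame'][130:330,300:500],None,fx=2,fy=2)[:,:,::-1]
cv2.imwrite('pics/m.png',np.hstack([a,b]))
```

```text
[ 0.44798383 -0.14810097  0.32856194] [-0.4411346   0.08348541 -1.48514564] 0.011359785240266497
```

View pics/m.png

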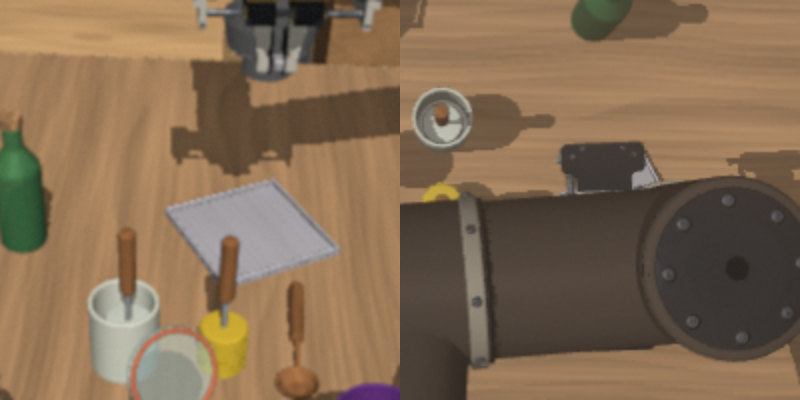

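Emit:
carry_out(commands=[0.03,-0.42,-0.5,0,1,0,0,-0.8,0,1,0,0,-1,0,1,0,0,-1,0,1,0,0,-1,0,1,0,0,-1,0,1,0,0,-0.7,0,1,0,0,0,0,1])

```text
time_s: 8.45
tcp_pos: [0.4468, -0.1646, 0.0855]
eef_rot: [179.6, 0.0, -86.7]
contact_force: [-1.2, -0.3, -1.5]
gripper_width: 0.0118
```

Emit:
carry_out(commands=[0,0,-0.15,0,1,0,0,-0.1,0,1,0,0,-0.05,0,1,0,0,0,0,1,0,0,0,0,1])

```text
time_s: 8.95
tcp_pos: [0.4498, -0.1655, 0.0774]
eef_rot: [-179.9, -0.0, -86.8]
contact_force: [0.2, 0.5, -1.3]
gripper_width: 0.0114
```

Emit:
carry_out(commands=[0,0,-0.1,0,1,0,0,-0.08,0,1,0,0,0,0,1,0,0,0,0,1])

```text
time_s: 9.35
tcp_pos: [0.4492, -0.1655, 0.0693]
eef_rot: [180.0, -0.0, -86.8]
contact_force: [0.6, 0.5, -1.5]
gripper_width: 0.0115
```

Run:
```python
from h import *
s=shot('side');st=telemetry.get_state();print(st['tcp_pos'],st['contact_force'],st['gripper_width'])
a=cv2.resize(s['frame'][80:220,290:440],None,fx=4,fy=4)[:,:,::-1]
cv2.imwrite('pics/n.png',a)
```

```text
[ 0.44928839 -0.16548412  0.06944119] [-0.24165047 -0.56444507 -1.12724953] 0.011448870594646677
```

View pics/n.png

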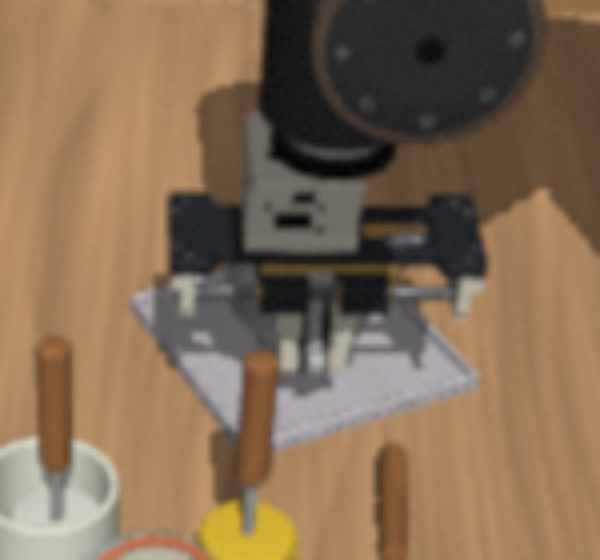

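Emit:
carry_out(commands=[0,0,-0.06,0,1,0,0,0,0,1,0,0,0,0,1])

```text
time_s: 9.7
tcp_pos: [0.4494, -0.1654, 0.0671]
eef_rot: [180.0, -0.0, -86.8]
contact_force: [-0.3, -0.3, -1.5]
gripper_width: 0.0113
```

Emit:
carry_out(commands=[0,0,-0.04,0,1,0,0,0,0,1,0,0,0,0,1])

```text
time_s: 10.0
tcp_pos: [0.4497, -0.1652, 0.0662]
eef_rot: [-180.0, 0.0, -86.7]
contact_force: [-2.0, 4.0, 8.4]
gripper_width: 0.0114
```

Contact came at TCP z≈0.066, as predicted. I release and rise.

Emit:
carry_out(commands=[0,0,0.02,0,1,0,0,0,0,0.6,0,0,0,0,0,0,0,0,0,-0.5,0,0,0,0,-0.5,0,0,0,0,-0.5,0,0,0,0,-0.5,0,0,0.3,0,-0.5])

```text
time_s: 10.8
tcp_pos: [0.4483, -0.1654, 0.0773]
eef_rot: [179.8, 0.0, -86.8]
contact_force: [1.5, -0.7, -0.2]
gripper_width: 0.0597
```

Emit:
carry_out(commands=[0,0,0.8,0,-0.5,0,0,1,0,-0.5,0,0,1,0,-0.5,0,0,1,0,-0.5,0,0,1,0,-0.5,0,0,1,0,-0.5,0.5,0.5,0,0,-0.5,0.5,0.8,0,0,-0.5])

```text
time_s: 11.6
tcp_pos: [0.49, -0.1137, 0.3122]
eef_rot: [-179.8, 0.0, -86.9]
contact_force: [0.2, -0.8, -0.3]
gripper_width: 0.0656
```

Run:
```python
from h import *
s=shot('side','s9.png');t=shot('top','t9.png')
f=lambda im,y,x,h,w,k:cv2.resize(im[y:y+h,x:x+w],(w*k,h*k),interpolation=cv2.INTER_CUBIC)[:,:,::-1]
A=f(t['frame'],170,180,75,100,4);B=f(s['frame'],220,280,150,100,4)[:,:400]
C=f(t['frame'],190,350,100,130,3);D=f(s['frame'],110,300,100,130,3)
o=np.zeros((600,800,3),'u1');o[:300,:400]=A;o[:600,400:]=B;o[300:300+200,:260]=cv2.resize(C,(260,200));o[500:600,:260]=cv2.resize(D,(260,200))[50:150]
cv2.imwrite('pics/o.png',o)
```

```text
(no output)
```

View pics/o.png

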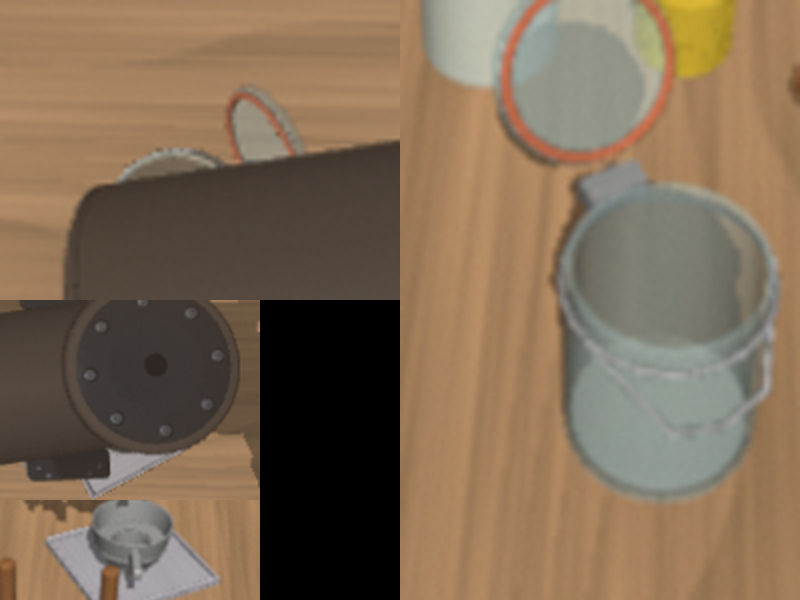

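Run:
```python
from h import *
np.set_printoptions(precision=4,suppress=True)
s=shot('side');t=shot('top')
q=lambda x,y:((x-400)/4+280,y/4+220)
print('rim L,R,near,far',*[onz(s,*q(*p),.125) for p in((560,275),(777,280),(672,375),(660,185))])
print('base near',onz(s,*q(665,500),0))
a=[proj(s,[.4955+.048*np.cos(w),.2634+.048*np.sin(w),.125]) for w in np.linspace(0,6.28,40)]
a=np.array(a);print('pred rim box',(a.min(0)-[280,220])*4+[400,0],(a.max(0)-[280,220])*4+[400,0])
# lid centre, two views: top from ct, side ring centre
print('lid',onz(t,246.75,208.75,.165),tri(t,(246.75,208.75),s,(270+171/3,155+245/3)))
print(telemetry.get_state()['tcp_pos'],telemetry.get_state()['eef_rot'])
```

```text
rim L,R,near,far [0.5481 0.2756 0.125 ] [0.4507 0.2718 0.125 ] [0.4969 0.3243 0.125 ] [0.5043 0.221  0.125 ]
base near [0.4944 0.3115 0.    ]
pred rim box [571.6906 176.5775] [783.4225 349.6585]
lid [0.5409 0.1944 0.165 ] (array([0.5404, 0.1927, 0.1735]), np.float64(0.000228208448312777))
[ 0.4893 -0.1129  0.31  ] [179.953    0.001  -86.6825]
```

Run:
```python
from h import *
np.set_printoptions(precision=4,suppress=True)
t=shot('top')
print('rim top edge',onz(t,223,207.3,.125), 'left arc pt',onz(t,180+118/4,170+180/4,.125),'right',onz(t,180+222/4,170+162/4,.125))
```

```text
rim top edge [0.5461 0.265  0.125 ] left arc pt [0.525  0.2999 0.125 ] right [0.5384 0.2316 0.125 ]
```

Emit:
carry_out(commands=[0.8,0.6,0,1,-0.5,0.8,0.8,0,1,-0.5,0.7,0.8,0,1,-0.5,0.45,0.8,0,1,-0.5,0,0.07,0,1,-0.5,0,0,0,1,-0.5,0,0,0,1,-0.5,0,0,0,0,-0.5])

```text
time_s: 12.65
tcp_pos: [0.599, 0.0086, 0.3101]
eef_rot: [180.0, 0.0, -58.7]
contact_force: [-0.6, 0.3, 0.2]
gripper_width: 0.0658
```

Emit:
carry_out(commands=[0.02,0.02,-0.8,0,-0.5,0,0,-1,0,-0.5,0,0,-0.9,0,-0.5,0,0,-0.6,0,-0.5,0,0,0,0,0.2,0,0,0,0,1,0,0,0,0,1,0,0,0,0,1], grip_force=40)

```text
time_s: 13.45
tcp_pos: [0.601, 0.0103, 0.1802]
eef_rot: [-179.8, -0.0, -58.8]
contact_force: [0.7, -0.6, -0.4]
gripper_width: 0.0393
```

Emit:
carry_out(commands=[0,0,0,0,1,0,0,0,0,1,0,0,0,0,1,0,0,0,0,1])

```text
time_s: 13.85
tcp_pos: [0.6006, 0.0103, 0.1788]
eef_rot: [-179.9, -0.0, -58.8]
contact_force: [1.4, 0.4, 2.2]
gripper_width: 0.0193
```

Emit:
carry_out(commands=[0,0,0.3,0,1,0,0,0.6,0,1,0,0,0.9,0,1,0,0,0.9,0,1,0,0,0.9,0,1,0,0,0.9,0,1,0,0,0.9,0,1,0,0,0.9,0,1])

```text
time_s: 14.65
tcp_pos: [0.5994, 0.0099, 0.4325]
eef_rot: [180.0, 0.0, -58.8]
contact_force: [0.1, -0.0, -1.7]
gripper_width: 0.0193
```

Run:
```python
from h import *
s=shot('side','s12.png');t=shot('top','t12.png');st=telemetry.get_state();print(st['tcp_pos'],st['contact_force'],st['gripper_width'])
for z in(.252,.245):
  print(proj(s,[.6006,.0103,z]))
cv2.imwrite('pics/p.png',cv2.resize(s['frame'][30:280,200:440],None,fx=2.4,fy=2.4)[:,:,::-1])
```

```text
[0.60109351 0.00965777 0.43677152] [ 0.94322442 -0.65486672 -1.13089939] 0.019326207420280718
[302.88749611 143.50358775]
[302.9482541  146.28515855]
```

View pics/p.png

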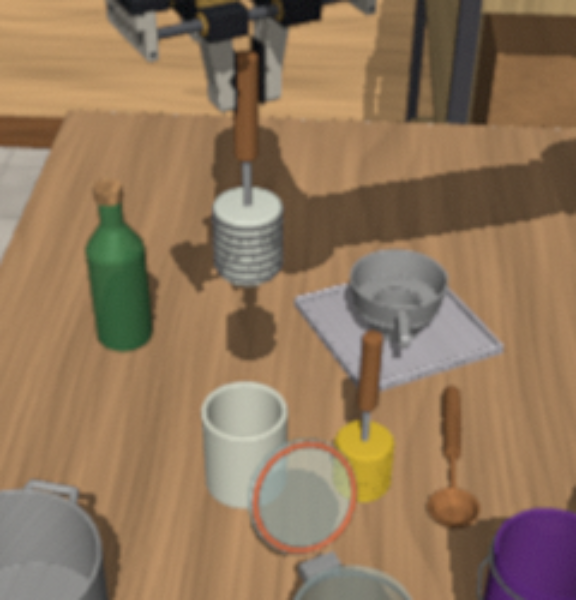

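The brush is held vertical, with its bristle bottom at about (247,275), and the crock is empty and standing. The funnel stands upright on the tray. Now I carry the brush over the jar.

Emit:
carry_out(commands=[-0.2,0.5,0,0,1,-0.32,0.8,0,0,1,-0.32,0.8,0,0,1,-0.4,0.95,0,0,1,-0.4,0.95,0,0,1,-0.4,0.95,0,0,1,-0.32,0.8,0,0,1,-0.21,0.57,0,0,1])

```text
time_s: 15.55
tcp_pos: [0.4959, 0.2645, 0.4305]
eef_rot: [180.0, 0.0, -58.7]
contact_force: [0.1, 0.4, -0.5]
gripper_width: 0.0191
```

Emit:
carry_out(commands=[0,0,0,0,1,0,0,0,0,1,0,0,-0.6,0,1,0,0,-1,0,1,0,0,-0.8,0,1,0,0,0,0,1])

```text
time_s: 16.15
tcp_pos: [0.4957, 0.2607, 0.33]
eef_rot: [179.5, -0.0, -58.9]
contact_force: [-0.5, -0.2, -0.8]
gripper_width: 0.0192
```

Run:
```python
from h import *
s=shot('side','s13.png');t=shot('top','t13.png');st=telemetry.get_state();print(st['tcp_pos'],st['contact_force'],st['gripper_width'])
a=cv2.resize(s['frame'][150:350,270:430],None,fx=2.5,fy=2.5)[:,:,::-1];b=cv2.resize(t['frame'][150:350,160:320],None,fx=2.5,fy=2.5)[:,:,::-1]
cv2.imwrite('pics/q.png',np.hstack([a,b]))
```

```text
[0.49796033 0.26216156 0.33534688] [ 0.60961287 -0.95939935 -0.25639196] 0.019358458310984615
```

View pics/q.png

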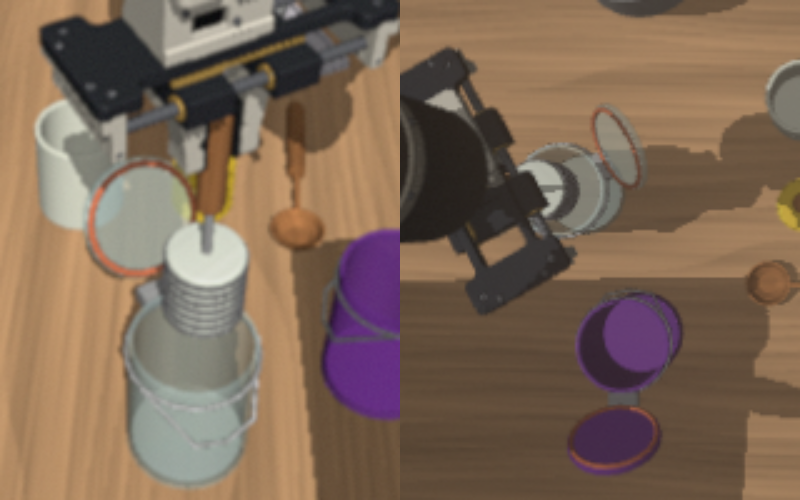

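The brush hangs over the mouth about 3–5 mm to the −x side: in the side half its axis is near x≈200 and the rim centre at 193. I nudge it +x, go down, and watch the forces.

Emit:
carry_out(commands=[0.08,0,-0.5,0,1,0,0,-0.7,0,1,0,0,-0.5,0,1,0,0,-0.3,0,1,0,0,0,0,1])

```text
time_s: 16.75
tcp_pos: [0.5008, 0.2629, 0.2546]
eef_rot: [180.0, -0.0, -58.8]
contact_force: [-0.3, -0.4, 0.2]
gripper_width: 0.0192
```

Emit:
carry_out(commands=[0,0,-0.7,0,1,0,0,-0.6,0,1,0,0,-0.35,0,1,0,0,0,0,1,0,0,0,0,1])

```text
time_s: 17.25
tcp_pos: [0.5016, 0.2636, 0.1902]
eef_rot: [-179.9, -0.0, -58.7]
contact_force: [0.8, -0.3, -0.4]
gripper_width: 0.0192
```

Emit:
carry_out(commands=[0,0,-0.1,0,1,0,0,-0.05,0,1,0,0,0,0,1,0,0,0,0,1])

```text
time_s: 17.65
tcp_pos: [0.5006, 0.263, 0.1826]
eef_rot: [-180.0, 0.0, -58.8]
contact_force: [-1.0, -0.8, -0.6]
gripper_width: 0.0192
```

Emit:
carry_out(commands=[0,0,0.6,0,1,0,0,0.9,0,1,0,0,0.7,0,1,0,0,0,0,1,0,0,0,0,1])

```text
time_s: 18.15
tcp_pos: [0.5005, 0.2631, 0.2709]
eef_rot: [-179.9, 0.0, -58.8]
contact_force: [-0.6, 0.1, -1.7]
gripper_width: 0.0192
```

Emit:
carry_out(commands=[0,0,-0.6,0,1,0,0,-0.9,0,1,0,0,-0.7,0,1,0,0,0,0,1,0,0,0,0,1,0,0,0,0,1])

```text
time_s: 18.75
tcp_pos: [0.5008, 0.2632, 0.1832]
eef_rot: [-180.0, -0.0, -58.8]
contact_force: [-0.7, 0.6, -0.6]
gripper_width: 0.0193
```

Emit:
carry_out(commands=[0,0,0.6,0,1,0,0,0.9,0,1,0,0,0.7,0,1,0,0,0,0,1,0,0,0,0,1])

```text
time_s: 19.25
tcp_pos: [0.5006, 0.2633, 0.2719]
eef_rot: [-179.8, 0.1, -58.8]
contact_force: [-1.5, 0.2, -1.7]
gripper_width: 0.0192
```

Emit:
carry_out(commands=[0,0,-0.6,0,1,0,0,-0.9,0,1,0,0,-0.7,0,1,0,0,0,0,1,0,0,0,0,1,0,0,0,0,1])

```text
time_s: 19.85
tcp_pos: [0.5012, 0.2634, 0.1837]
eef_rot: [-179.9, 0.0, -58.7]
contact_force: [0.7, 0.0, -0.7]
gripper_width: 0.0193
```

Emit:
carry_out(commands=[0,0,0.6,0,1,0,0,0.9,0,1,0,0,0.7,0,1,0,0,0,0,1,0,0,0,0,1])

```text
time_s: 20.35
tcp_pos: [0.5008, 0.2633, 0.2722]
eef_rot: [-179.8, 0.1, -58.8]
contact_force: [0.3, -0.5, -1.5]
gripper_width: 0.0197
```

Run:
```python
from h import *
s=shot('side')
for z in(.24,.25,.26,.27): print(z,proj(s,[.6006,.0393,z]), 'want v 147.9')
```

```text
0.24 [301.70218485 156.76730254] want v 147.9
0.25 [301.60431825 152.78278309] want v 147.9
0.26 [301.50500533 148.73932596] want v 147.9
0.27 [301.40421383 144.63561463] want v 147.9
```

The offset checks out: TCP to bristle end is ≈0.172 m, so the end was ~6 mm above the floor on each down-stroke. Next I return the brush.

Emit:
carry_out(commands=[0,0,0.6,0,1,0,0,0.9,0,1,0,0,0.9,0,1,0,0,0.9,0,1,0,0,0.7,0,1,0,0,0,0,1])

```text
time_s: 21.0
tcp_pos: [0.5015, 0.2633, 0.4339]
eef_rot: [-179.7, 0.0, -58.8]
contact_force: [0.9, 0.1, -0.9]
gripper_width: 0.0194
```

Emit:
carry_out(commands=[0.2,-0.5,0,0,1,0.32,-0.8,0,0,1,0.32,-0.8,0,0,1,0.38,-0.95,0,0,1,0.38,-0.95,0,0,1,0.38,-0.95,0,0,1,0.32,-0.8,0,0,1,0.2,-0.58,0,0,1])

```text
time_s: 21.8
tcp_pos: [0.6007, 0.0077, 0.4283]
eef_rot: [179.8, 0.1, -58.8]
contact_force: [-0.0, -0.0, -1.4]
gripper_width: 0.0192
```

Emit:
carry_out(commands=[0,0,0,0,1,0,0,0,0,1,0,0,0,0,1])

```text
time_s: 22.1
tcp_pos: [0.6003, 0.0102, 0.4294]
eef_rot: [179.9, 0.0, -58.7]
contact_force: [0.3, -0.3, -1.2]
gripper_width: 0.0191
```

Run:
```python
from h import *
np.set_printoptions(precision=4,suppress=True)
s0=cv2.imread('pics/s12.png');s=shot('side','s14.png')
# crock: same place as at s12? brush: same pixel?
s1=cv2.imread('pics/s14.png');print(telemetry.get_state()['tcp_pos'])
for n,(y,x,h,w) in dict(crock=(185,280,60,60),brush=(95,280,55,50),jar=(262,320,60,60)).items():
    a,b=[cv2.cvtColor(i,6).astype('f4') for i in(s0[y:y+h,x:x+w],s1[y:y+h,x:x+w])]
    print(n,cv2.phaseCorrelate(a,b))
```

```text
[0.6003 0.0105 0.4298]
crock ((0.018098765123774285, -0.008514187919306693), 0.9951333141326905)
brush ((-0.40869029292495185, 0.5628721951091684), 1.009494278470675)
jar ((-0.01672733541125737, 0.011507542226091516), 0.9794928810331557)
```

Emit:
carry_out(commands=[0,0,-0.5,0,1,0,0,-0.9,0,1,0,0,-1,0,1,0,0,-0.8,0,1,0,0,0,0,1,0,0,-0.6,0,1,0,0,-0.7,0,1,0,0,-0.7,0,1])

```text
time_s: 22.95
tcp_pos: [0.6017, 0.0106, 0.2241]
eef_rot: [-179.8, -0.1, -58.7]
contact_force: [-0.4, -0.1, -0.4]
gripper_width: 0.0193
```

Emit:
carry_out(commands=[0,0,-0.6,0,1,0,0,-0.3,0,1,0,0,0,0,1,0,0,0,0,1])

```text
time_s: 23.35
tcp_pos: [0.6016, 0.0101, 0.1881]
eef_rot: [-179.9, -0.1, -58.7]
contact_force: [0.5, 0.8, -1.0]
gripper_width: 0.0191
```

Emit:
carry_out(commands=[0,0,-0.12,0,1,0,0,-0.08,0,1,0,0,0,0,1,0,0,0,0,1])

```text
time_s: 23.75
tcp_pos: [0.6006, 0.0097, 0.1786]
eef_rot: [-180.0, -0.0, -58.8]
contact_force: [0.3, -0.4, -0.8]
gripper_width: 0.0194
```

Emit:
carry_out(commands=[0,0,-0.03,0,1,0,0,0,0,1,0,0,0,0,0.3,0,0,0,0,-0.4,0,0,0,0,-0.4,0,0,0,0,-0.4,0,0,0,0,-0.4,0,0,0,0,-0.4])

```text
time_s: 24.55
tcp_pos: [0.6005, 0.0098, 0.1771]
eef_rot: [-180.0, -0.0, -58.8]
contact_force: [0.2, 0.0, -0.9]
gripper_width: 0.0593
```

Emit:
carry_out(commands=[0,0,0.4,0,-0.4,0,0,0.8,0,-0.4,0,0,0.9,0,-0.4,0,0,0.9,0,-0.4,0,0,0.9,0,-0.4,0,-0.8,0,0,-0.4,0,-0.8,0,0,-0.4,0,0,0,0,-0.4])

```text
time_s: 25.35
tcp_pos: [0.6002, -0.0567, 0.3335]
eef_rot: [-180.0, -0.0, -58.9]
contact_force: [-0.1, 0.0, -0.8]
gripper_width: 0.0614
```

Run:
```python
from h import *
s=shot('side','s15.png');st=telemetry.get_state();print(st['time_s'],st['tcp_pos'],st['contact_force'],st['gripper_width'])
cv2.imwrite('pics/z.png',cv2.resize(s['frame'][70:350,140:480],None,fx=2,fy=2)[:,:,::-1])
```

```text
25.4 [ 0.60030714 -0.05569529  0.33320116] [ 0.17498423  0.7442074  -0.79622407] 0.06129215773349778
```

View pics/z.png

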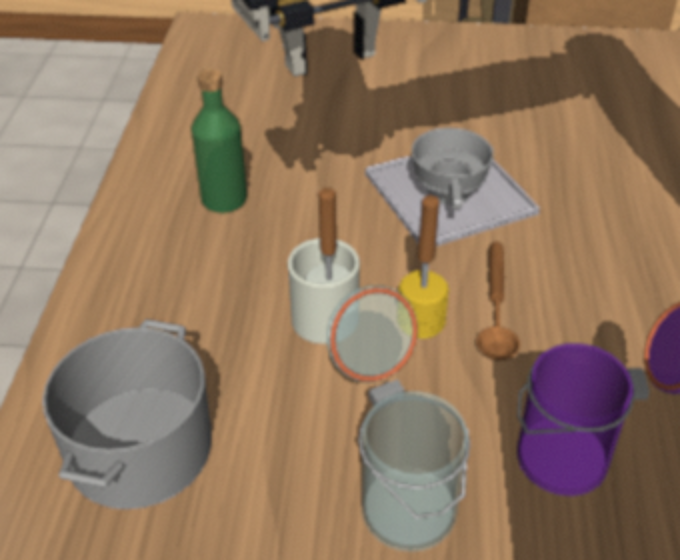

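The brush is back in the crock at (328,265), standing upright. The jar, crock, pot, bottle and spoon look undisturbed. One funnel check, then hand-in.

Run:
```python
from h import *
s=shot('side')
L,R,f=onz(s,140+411/2,70+160/2,.075),onz(s,140+492/2,70+160/2,.075),onz(s,140+451/2,70+130/2,.075)
c=np.array([(L[0]+R[0])/2,f[1]+.056]);d=c-[.4526,-.245];a=np.radians(-62);
print(L,R,f,c,'in tray',d[0]*np.cos(a)+d[1]*np.sin(a),-d[0]*np.sin(a)+d[1]*np.cos(a))
if np.abs(d).max()<.04: r.close_job();print('handed in')
```

```text
[ 0.51002481 -0.21424873  0.075     ] [ 0.40209489 -0.22206302  0.075     ] [ 0.45591702 -0.28826336  0.075     ] [ 0.45605985 -0.23226336] in tray -0.009621484508783723 0.009034356665148199
the job is handed in; nothing more can be done
handed in
```

I finished the whole job and handed it in at about 25 s of the 72 s allowed. The hand-in reports no verdict, so the results below come from my own checks.

- **Funnel:** I lifted it straight up off the jar and stood it spout down on the tray. The last check put it about 10 mm from the tray's centre along each side, upright and let go.
- **Scrubbing:** I made three down-and-up strokes in the jar. By the gripper height, the bristle end was about 6 mm above the jar's floor on each down-stroke and about 95 mm on each up-stroke. The brush's position in the grip was read from a picture, so these are good to about 3 mm. I did not touch the floor to confirm them.
- **Brush:** It is back in its crock, bristles down and upright, and the gripper is clear of everything.
- **Other things:** Comparing pictures from before and after scrubbing, the jar and crock had not shifted. In the last picture the pot, bottle, spoon and look-alikes look undisturbed, though I judged those by eye.
- **Disagreement:** The two cameras differed by up to about 10 mm on the jar's centre, from rough outline readings. I centred on the top view; the brush has about 15 mm of room all round, and no sideways push showed in the force readings.

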